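Load the spice grinder and hold its lid on pulse

TASK

Get the spice grinder going for the gingerbread: of the cinnamon sticks on the pastry board only the short one fits under the lid, so put that one in the grinder's bowl and leave the long sticks and the cutters lying where they are. Then fit the clear lid, its lugs down through the slots of the collar and fully home, and twist it clockwise against its spring to the green pulse mark, half-way to the red lock mark and well short of the lock click. It is a spring-back switch, so do not let go: finish while still holding the lid at the pulse mark.

Things in the scene. Friction and masses are not known exactly. Their poses are not given: they have to be found in the camera images.
- grinder: White electric spice grinder fixed to the table by suction feet, round, 103 mm across, 113.5 mm tall. Origin: centre of its underside, on its upright axis. On top an open steel bowl in a black bayonet collar. The collar's inward ledge has two slots, on the +x and -x sides of this frame. White marks at the slots, green (pulse) 45 deg and red (lock) 90 deg clockwise from them, on both sides alike.
- bowl (a point): Centre of the bowl's rim, on the grinder's axis, 100 mm above the grinder's underside; axes as the grinder's. The bowl is 64 mm across inside and 50 mm deep (blade hub 7 mm high on its floor). The seated lid's underside rests on this rim.
- collar (a point): Centre of the collar's mouth, 113.5 mm above the grinder's underside; x axis runs through both slots. Opening 79 mm across; slots 24 mm wide, 92 mm over both. Lugs drop 13.5 mm through the slots to the bowl's rim, then turn clockwise (seen from above) under the ledge (5 mm thick); a stop bars turning the other way.
- lid_grip (a point): Loose clear lid, 90 g, standing upright on the table: dome 73 mm across, 35 mm high, on top a black grip bar 60 mm long, 18 mm wide, 28 mm high. This point: on the lid's axis at half the bar's height, 49 mm above the lid's underside. x along the bar, z up. The lid is the same after a half turn and fits the collar with 3 mm play all round; seated, this point is 49 mm above the bowl's rim.
- lid_lug (a point): Tip of one of the lid's two red lugs, 42.5 mm from the lid's axis along its +x, 3 mm above its underside; the other lug is opposite. Lugs are 14 mm wide, 6 mm thick, at the very bottom of the lid, with rounded tips, in line with the grip bar.
- switch (a joint): Turn (rad) of the sprung switch ring in the collar, pushed clockwise by the lid's lugs; 0 at rest. Lugs meet it after 0.17 rad of lid turn from the slots; then it reads lid turn less 0.17. Lid on the pulse mark: 0.61. The lock detent starts to bite at 0.94. It pushes back with 0.06 N m at 0, 0.12 at the pulse mark, and turns a freed lid back towards the slots.
- board: Wooden pastry board fixed on the table, 360 mm (x) by 320 mm (y), 12 mm thick, with a low cleat 14 mm high along its +x edge. Origin: centre of its underside. The cinnamon sticks and cutters lie on it.
- short_quill_mid (a point): The short cinnamon stick (brown double scroll, 40 mm long, 23 mm wide, 13 mm high, 12 g) lying on the board. This point is its centre; x axis along its length, z up.
- long_quill_a_mid (a point): A long cinnamon stick, 85 mm long, otherwise the same, lying on the board; too long for the bowl, to be left. This point is its centre; x axis along its length.
- long_quill_b_mid (a point): The other long cinnamon stick, 85 mm long, to be left. This point is its centre; x axis along its length.
- red_cutter: Red heart-shaped cookie cutter, about 60 mm across, 22 mm high, lying on the board; to be left. Origin: centre of its underside.
- green_cutter: Lime-green fir-tree cookie cutter, about 70 by 52 mm, 22 mm high, lying on the board; to be left. Origin: centre of its underside.

How it is judged:
By the outcome, as a careful person would: the job done as asked, in the order asked, and still so for the second after the job is handed in, while the arm keeps its last pose, push and grip.
It also fails if it takes over 61 s, if anything falls off the work surface, if the arm or the gripper's body presses on something with over 40 N, if the wrist force passes 120 N, or if a joint passes its speed limit or range.

ROBOT

A 6-joint arm with a two-finger parallel gripper is mounted at the origin on the work surface. World frame = base frame: x ahead of the robot, y to its left, z up, the work surface at z = 0. Lengths are in m, angles in rad, forces in N, time in s.
With the tool pointing down it reaches from about 0.375 to 0.9 m from the base axis. Payload 3.1 kg.
Tool frame: the origin (TCP) lies where the fingers leave the gripper's body, on its centre line; the fingertips stand 73 mm ahead of it and the grasp point (between the pads) lies 54 mm ahead of it; z points along the fingers, y is the line along which they close (so a half turn about z gives the same grasp; the last joint's range is limited). The gripper opens to 85 mm and grips with 20 to 120 N. Pads are 22 mm wide; open, the fingers measure 114 mm over their backs; the gripper's body (76 mm by 85 mm) begins 54 mm behind the grasp point. The pads swing forward as they close: fully open they stand 13 mm farther back than shut.
Start: joints at [1.111, 0.527, 1.433, -0, 1.181, -0.178], TCP at [0.174, 0.6, 0.304] pointing down, gripper open.
Joint ranges: [-3.08, 3.08], [-0.75, 2.2], [0.22, 2.44], [-1.43, 4.57], [0, 2.65], [-2.85, 2.85]. Speed limits (rad/s): [2.79, 2.79, 3.14, 3.14, 3.14, 3.14].

INTERFACE

Orientations are given as a unit quaternion [x, y, z, w].
In Python, from station import manip gives the robot as it stands.
- The arm moves only by the shell command python3 -m crank 'ROWS' [FORCE]. ROWS is JSON, a list of rows, each an object with "dp": the shift along the tool's x, y, z normalised to -1 to 1, where 1 is 50 cm, a list of three; "delta_rot": the turn, a rotation vector about the tool's x, y, z normalised to -1 to 1, where 1 is 2 pi rad, a list of three; "fingers": the opening, from -1 (shut) to 1 (fully open). A call has 1 to 12 rows; each row shifts and turns the commanded pose from where the row before left it, along the tool's axes as they then stand; what a row does not reach is not made up. A row lasts 1/12 s, in which the tool goes at most 41.7 mm and 7.16 degrees, less where a joint would pass 70% of its speed; a pose out of reach is approached as far as the arm can. A call with a number of a shift or a turn outside -1 to 1 is refused whole. A call with a gripper value outside its range is refused whole. The fingers move at their own pace and stop on an object; FORCE is the grip in N (left out, the last holds). Time passes only in rows, so rows that do not move let the fingers close. It gives the time, the measured TCP pose, the force, the opening and the grip force at its end, in the units of the state.
- manip.sense(): the state, without advancing time (a new reading comes with each control period).
- manip.snapshot(name): name is "side" or "top" or "wrist"; returns (picture, depth): 480x640x3 uint8, red, green, blue; 480x640 float32, m along the optical axis (not along the pixel's ray), 0 where there is no reading.
- manip.camera_model(name): a dict with "fx", "fy", "cx", "cy" (pixels), "origin" and "attitude" of the camera in the world. Camera axes: x right, y up, looking along -z (the intrinsics and any distortion apply to the point x, -y, -z); pixel columns grow to the right and rows downward; lengths in m; the calibration is good to about 2 mm. A picture is of the moment at which its call begins: read the wrist's pose just before it. camera_model takes no time and is no camera call; for the wrist camera it gives the pose at the moment of the call.
- manip.sign_off(): hands the job in; it is judged then, once.
The state is a dict: "t": time; "q": joint angles; "qd": joint speeds; "tau": joint torques, N m; "tcp_pos": TCP position; "tool_rot": TCP orientation; "force": force on the tool from outside, world axes, zero at the start; "ft_torque": the same for the moment, N m; "finger_gap": opening from 0.0 (shut) to 1.0 (fully open); "gripper_force": force on a finger pad.
Only numpy, scipy, OpenCV 4.12 (cv2) and the standard library are available. Lean on these libraries where they do the work, as an engineer would, in place of code of your own. Each camera call takes 0.05 s, during which the arm holds its last target. There are 200 camera calls.

## Working session

There is one attempt and no reset: what is moved stays moved. The work goes in short steps, Python scripts to look and compute and a shell command to move; the robot and the scene stay as the last step left them, time stands still between calls to the robot, and variables do not carry over. Pictures are saved under pics/ and viewed, at most 10 in all, crops included, and the job is handed in when it is done.

```bash
mkdir -p pics; cat > h.py <<'E'
import numpy as np,cv2
from scipy.spatial.transform import Rotation as R
from station import manip
def snap(n,f):
    c=manip.camera_model(n); im,d=manip.snapshot(n); cv2.imwrite(f'pics/{f}.png',im[:,:,::-1]); np.savez(f'pics/{f}.npz',d=d,**{k:np.array(c[k]) for k in c if not isinstance(c[k],(str,dict))}); return im,d,c
def rot(c):
    a=np.array(c['attitude'],float); return a if a.shape==(3,3) else R.from_quat(a).as_matrix()
def w(f,u,v,z=None):
    c=np.load(f'pics/{f}.npz'); r=np.array([(u-c['cx'])/c['fx'],-(v-c['cy'])/c['fy'],-1]); r=rot(c)@r;o=c['origin']
    s=(z-o[2])/r[2] if z is not None else np.median(c['d'][int(v)-1:int(v)+2,int(u)-1:int(u)+2])
    return o+s*r
E
python3 - <<'E'
from h import *
for n in('top','side'):
    im,d,c=snap(n,n); print(c)
s=manip.sense(); print(s)
print(manip.camera_model('wrist'))
E
```

```text
{'fx': 491.958427522443, 'fy': 491.958427522443, 'cx': 313.6110288435512, 'cy': 244.61137958101824, 'origin': array([ 3.37592994e-01, -4.86733215e-04,  1.18626784e+00]), 'attitude': array([-0.07241602,  0.05335983,  0.7137583 , -0.69459178])}
{'fx': 520.6588889270014, 'fy': 520.6588889270014, 'cx': 317.86999126806046, 'cy': 241.46833010182306, 'origin': array([ 0.1320689 , -0.47780349,  0.76709635]), 'attitude': array([ 0.3461138 , -0.12430458, -0.32013998,  0.87307732])}
{'t': 0.1, 'q': array([ 1.11049816e+00,  5.28362156e-01,  1.43380358e+00,  4.69605067e-06,
        1.18139772e+00, -1.78520291e-01]), 'qd': array([ 0.00073878, -0.00302035, -0.0024937 , -0.00221377, -0.0018025 ,
        0.00196731]), 'tau': array([ 1.59905690e-04, -4.43305743e+01, -1.78585517e+01, -1.92447105e-04,
        3.98600227e-03,  1.28828054e-05]), 'tcp_pos': array([0.17353972, 0.59988639, 0.30302877]), 'tool_rot': array([ 1.40424119e-01,  9.90090953e-01, -9.34877154e-04, -3.11482598e-04]), 'force': array([ 0.16190671, -0.03210252,  0.4650729 ]), 'ft_torque': array([-0.02590313, -0.02491402, -0.01668189]), 'gripper_force': 0.0, 'finger_gap': 0.9964913233408799}
{'fx': 384.4147084574562, 'fy': 384.4147084574562, 'cx': 322.9965113381853, 'cy': 239.69694697756753, 'origin': array([0.09735569, 0.6217403 , 0.3727395 ]), 'attitude': array([-0.12537325, -0.09213594,  0.59384008,  0.78939628])}
```

View pics/top.png

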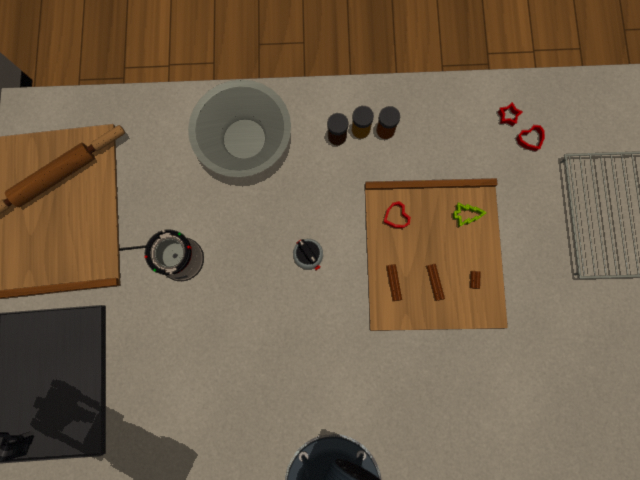

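The top view shows the grinder at (170,254), the lid at (308,254), and the board with the heart cutter at (397,215), the fir cutter at (468,214), the long sticks at (394,282) and (435,282), and the short stick at (475,280). Next I enlarge crops.

```bash
python3 - <<'E'
from h import *
a=cv2.imread('pics/top.png')
f=lambda u,v:cv2.resize(a[v:v+50,u:u+66],None,fx=6,fy=6,interpolation=cv2.INTER_CUBIC)
o=np.vstack([np.hstack([f(140,225),f(276,230)]),np.hstack([f(442,255),f(376,255)])])
cv2.imwrite('pics/c1.png',o);print(o.shape)
for n,u,v in(('grcollar',170,234),('lidtop',308,252),('quill',475,280),('board',455,250),('table',340,330)): print(n,w('top',u,v))
E
```

```text
(600, 792, 3)
grcollar [0.56671643 0.35059118 0.10524193]
lidtop [0.52315897 0.04079796 0.06365146]
quill [ 0.45150631 -0.34832787  0.02462186]
board [ 0.52642002 -0.31087804  0.0104677 ]
table [ 0.34393135 -0.02862296 -0.00129107]
```

View pics/c1.png

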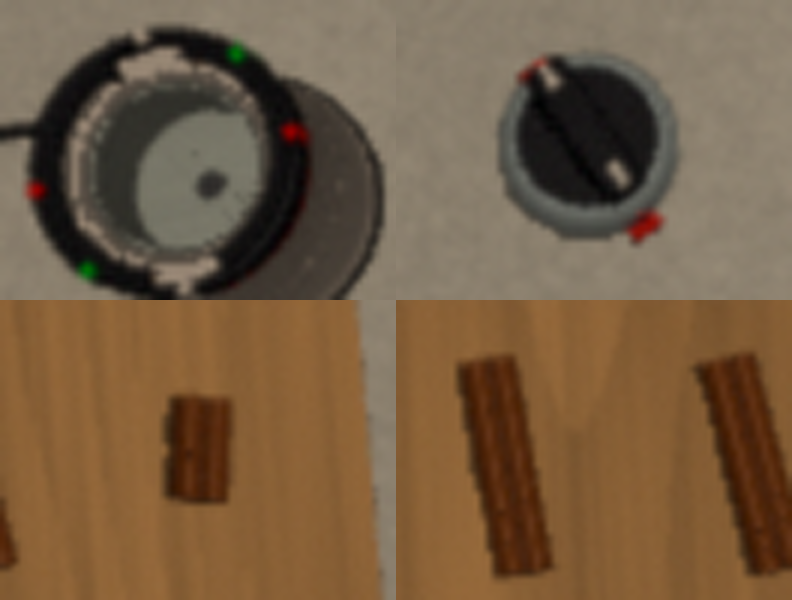

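View pics/side.png

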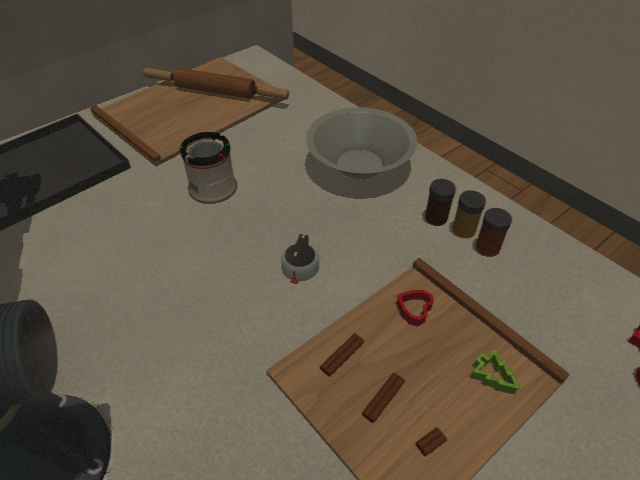

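Crop: collar marks are red (291,132) and (37,189), green (237,53) and (87,270), with white slots at top and bottom. The lid's lugs are at (528,72) and (645,225). The short stick's corners run from about (172,395) to (228,502). The side view confirms the layout, and the lid bar is upright.

```bash
python3 - <<'E'
from h import *
P=lambda x,y,u0,v0,z:w('top',u0+x/6-.5+.08,v0+y/6-.42,z)
g=[P(x,y,140,225,.1135) for x,y in((291,132),(37,189),(237,53),(87,270))]
print('collar',(g[0]+g[1])/2,(g[2]+g[3])/2)
ang=lambda a,b:np.degrees(np.arctan2(*(a-b)[[1,0]]))
print('red ang',ang(g[0],g[1]),'slot=+90',ang(g[0],g[1])+90,'green+45',ang(g[2],g[3])+45, np.linalg.norm(g[0]-g[1]))
l=[P(x-396,y,276,230,.006) for x,y in((527,72),(648,224))]
b=[P(x-396,y,276,230,.063) for x,y in((545,68),(620,180))]
print('lug mid',(l[0]+l[1])/2,ang(*l),np.linalg.norm(l[0]-l[1]),'bar',(b[0]+b[1])/2,ang(*b),np.linalg.norm(b[0]-b[1]))
q=[P(x,y-300,442,255,.024) for x,y in((172,395),(232,399),(228,502),(167,500))]
print('quill',np.mean(q,0),ang((q[0]+q[1])/2,(q[2]+q[3])/2),np.linalg.norm(q[0]-q[3]),np.linalg.norm(q[0]-q[1]))
# depth of lid & grinder by segmentation
d=np.load('pics/top.npz')['d']
def cloud(u0,u1,v0,v1): return np.array([w('top',u,v) for v in range(v0,v1) for u in range(u0,u1)])
c=cloud(285,330,232,275); m=c[:,2]>.055; print('bartop',c[m].mean(0),m.sum(),np.percentile(c[m,2],[50,95]))
m=(c[:,2]>.028); x=c[m][:,:2]; print('dome',cv2.minEnclosingCircle(x.astype(np.float32)))
c=cloud(140,200,225,280); m=(c[:,2]>.106)&(c[:,2]<.12); print('ring',cv2.minEnclosingCircle(c[m][:,:2].astype(np.float32)),np.median(c[m,2]),cv2.fitEllipse(cv2.convexHull(c[m][:,:2].astype(np.float32)*1000)))
T=R.from_quat(manip.sense()['tool_rot']).as_matrix(); print(T)
E
```

```text
collar [0.52570044 0.3537504  0.1135    ] [0.52557706 0.35435283 0.1135    ]
red ang -78.82626276799344 slot=+90 11.173737232006559 green+45 11.090405903002491 0.09649428157758948
lug mid [0.5273584  0.04439145 0.006     ] 36.764205542246444 0.07960661521301618 bar [0.52755775 0.04388002 0.063     ] 32.06861884730526 0.05274825815516205
quill [ 0.45301796 -0.34833226  0.024     ] -7.131565895904758 0.04145926270957404 0.023311768431973023
bartop [0.5266153  0.04328112 0.06259851] 196 [0.0628941  0.06447339]
dome ((0.5263992547988892, 0.04286403954029083), 0.034978773444890976)
ring ((0.5255131721496582, 0.3541277050971985), 0.05241631343960762) 0.11300220187711307 ((525.7068481445312, 354.283447265625), (102.2659683227539, 103.30558776855469), 146.9185333251953)
[[-9.60561940e-01  2.78064717e-01 -8.79350806e-04]
 [ 2.78065882e-01  9.60560386e-01 -1.76374749e-03]
 [ 3.54233604e-04 -1.93870616e-03 -9.99998058e-01]]
```

```bash
python3 -m crank '[{"dp":[-0.06,-0.054,0],"delta_rot":[0,0,0],"fingers":1},{"dp":[-0.06,-0.054,0],"delta_rot":[0,0,0],"fingers":1},{"dp":[-0.06,-0.054,0],"delta_rot":[0,0,0],"fingers":1},{"dp":[-0.06,-0.054,0],"delta_rot":[0,0,0],"fingers":1},{"dp":[-0.06,-0.054,0],"delta_rot":[0,0,0],"fingers":1},{"dp":[-0.06,-0.054,0],"delta_rot":[0,0,0],"fingers":1},{"dp":[-0.06,-0.054,0],"delta_rot":[0,0,0],"fingers":1},{"dp":[-0.06,-0.054,0],"delta_rot":[0,0,0],"fingers":1},{"dp":[-0.06,-0.054,0],"delta_rot":[0,0,0],"fingers":1},{"dp":[-0.06,-0.054,0],"delta_rot":[0,0,0],"fingers":1},{"dp":[-0.06,-0.054,0],"delta_rot":[0,0,0],"fingers":1},{"dp":[-0.06,-0.054,0],"delta_rot":[0,0,0],"fingers":1}]'
python3 -m crank '[{"dp":[-0.06,-0.054,0],"delta_rot":[0,0,0],"fingers":1},{"dp":[-0.06,-0.054,0],"delta_rot":[0,0,0],"fingers":1},{"dp":[-0.06,-0.054,0],"delta_rot":[0,0,0],"fingers":1},{"dp":[-0.06,-0.054,0],"delta_rot":[0,0,0],"fingers":1},{"dp":[0,0,0],"delta_rot":[0,0,0],"fingers":1},{"dp":[0,0,0],"delta_rot":[0,0,0],"fingers":1}]'
python3 - <<'E'
from h import *
im,d,c=snap('wrist','w1'); s=manip.sense(); print(s['q'],s['tcp_pos'],c['origin'],rot(c)@[0,0,-1])
E
```

```text
t: 1.1
tcp_pos: [0.4299, 0.1871, 0.3038]
tool_rot: [0.14, 0.99, -0.0, -0.0]
force: [1.4, 0.1, -0.8]
finger_gap: 0.998
gripper_force: 0.0
t: 1.6
tcp_pos: [0.5157, 0.0498, 0.3035]
tool_rot: [0.143, 0.99, 0.0, -0.0]
force: [-1.1, -0.1, 0.0]
finger_gap: 0.998
gripper_force: 0.0
[-1.17297333e-01  3.84094612e-01  1.70064921e+00  4.34018837e-04
  1.05871464e+00 -1.40431974e+00] [0.51445057 0.05123142 0.3033311 ] [0.43956468 0.07185963 0.37317371] [ 0.29453991 -0.08799139 -0.95157961]
```

View pics/w1.png

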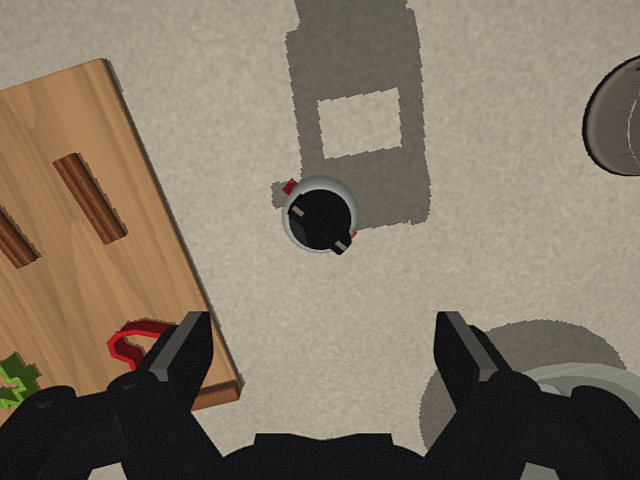

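The wrist view shows the lid at (320,215), with its bar running from about (297,211) to (342,246) and lugs at (290,187) and (352,236). I enlarge it for the bar angle.

```bash
python3 - <<'E'
import cv2
a=cv2.imread('pics/w1.png')[165:265,265:375]
cv2.imwrite('pics/c2.png',cv2.resize(a,None,fx=6,fy=6,interpolation=cv2.INTER_CUBIC))
E
```

```text
(no output)
```

View pics/c2.png

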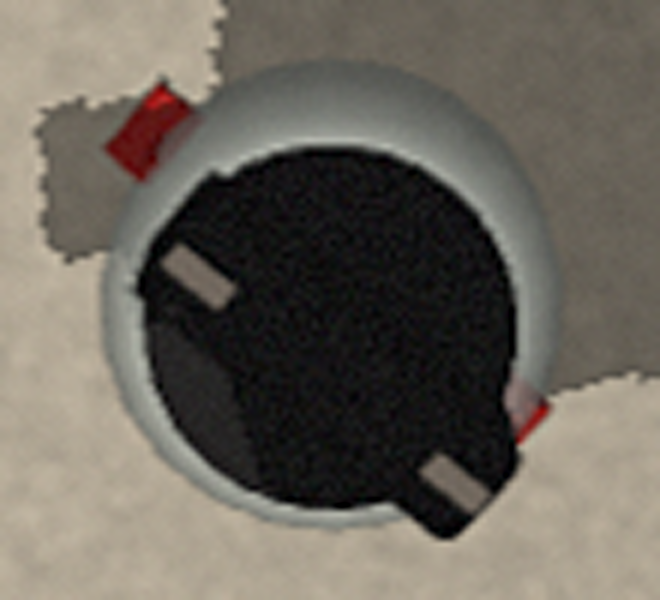

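The crop shows white bar marks centred at (199,276) and (455,483), and the lug tip edge from (160,85) to (107,147).

```bash
python3 - <<'E'
from h import *
P=lambda x,y,z:w('w1',265+x/6-.42,165+y/6-.42,z)
ang=lambda a,b:np.degrees(np.arctan2(*(a-b)[[1,0]]))
a,b=P(199,276,.063),P(455,483,.063); print((a+b)/2,ang(a,b),np.linalg.norm(a-b))
a,b=P(170,253,.063),P(486,505,.063); print((a+b)/2,ang(a,b),np.linalg.norm(a-b))
a,b=P(160,85,.006),P(107,147,.006); print('lugtip',(a+b)/2,ang(a,b)-90,np.linalg.norm(a-b))
# stick check in this view not visible; tool axes now
s=manip.sense();T=R.from_quat(s['tool_rot']).as_matrix();print(T)
def go(x,y,yaw):
    d=T.T@(np.array([x,y,s['tcp_pos'][2]])-s['tcp_pos']); print('dp',d/.5)
go(.453,-.348,0)
E
```

```text
[0.5248791  0.04315823 0.063     ] -146.5074328443473 0.04674165062511011
[0.52498419 0.04340701 0.063     ] -146.11043435608917 0.05737301810870063
lugtip [0.48953415 0.02044996 0.006     ] 32.266150296009485 0.013255972325676041
[[-9.59944269e-01  2.80185171e-01 -1.80866098e-03]
 [ 2.80184548e-01  9.59945970e-01  5.94092895e-04]
 [ 1.90267284e-03  6.35372101e-05 -9.99998188e-01]]
dp [-1.05738700e-01 -8.00916266e-01 -2.52074595e-04]
```

```bash
python3 -m crank '[{"dp":[-0.0088,-0.0667,0],"delta_rot":[0,0,0],"fingers":-0.15},{"dp":[-0.0088,-0.0667,0],"delta_rot":[0,0,0],"fingers":-0.15},{"dp":[-0.0088,-0.0667,0],"delta_rot":[0,0,0],"fingers":-0.15},{"dp":[-0.0088,-0.0667,0],"delta_rot":[0,0,0],"fingers":-0.15},{"dp":[-0.0088,-0.0667,0],"delta_rot":[0,0,0],"fingers":-0.15},{"dp":[-0.0088,-0.0667,0],"delta_rot":[0,0,0],"fingers":-0.15},{"dp":[-0.0088,-0.0667,0],"delta_rot":[0,0,0],"fingers":-0.15},{"dp":[-0.0088,-0.0667,0],"delta_rot":[0,0,0],"fingers":-0.15},{"dp":[-0.0088,-0.0667,0],"delta_rot":[0,0,0],"fingers":-0.15},{"dp":[-0.0088,-0.0667,0],"delta_rot":[0,0,0],"fingers":-0.15},{"dp":[-0.0088,-0.0667,0],"delta_rot":[0,0,0],"fingers":-0.15},{"dp":[-0.0088,-0.0667,0],"delta_rot":[0,0,0],"fingers":-0.15}]'
python3 -m crank '[{"dp":[0,0,0],"delta_rot":[0,0,-0.013],"fingers":-0.15},{"dp":[0,0,0],"delta_rot":[0,0,-0.013],"fingers":-0.15},{"dp":[0,0,0],"delta_rot":[0,0,0],"fingers":-0.15},{"dp":[0,0,0],"delta_rot":[0,0,0],"fingers":-0.15},{"dp":[0,0,0],"delta_rot":[0,0,0],"fingers":-0.15}]'
cat >> h.py <<'E'
def cloud(f):
    c=np.load(f'pics/{f}.npz');v,u=np.mgrid[:480,:640];r=np.stack([(u-c['cx'])/c['fx'],-(v-c['cy'])/c['fy'],-np.ones(u.shape)],-1)
    return c['origin']+c['d'][...,None]*(r@rot(c).T)
def goal(p,yaw=None):
    s=manip.sense();T=R.from_quat(s['tool_rot']).as_matrix();d=T.T@(np.array(p)-s['tcp_pos'])
    y=np.degrees(np.arctan2(T[1,0],T[0,0]))
    print('tcp',s['tcp_pos'].round(4),'yaw',y.round(2),'tilt',T[:,2].round(4),'q',s['q'].round(3),'dp',(d/.5).round(4))
    if yaw is not None: print('rotz units',-((yaw-y+180)%360-180)/360)
E
python3 - <<'E'
from h import *
im,d,c=snap('wrist','w2'); p=cloud('w2')
b=im.astype(int); m=(abs(p[...,0]-.453)<.04)&(abs(p[...,1]+.348)<.035)&(p[...,2]>.018)&(p[...,2]<.04)
bd=(abs(p[...,0]-.453)<.04)&(abs(p[...,1]+.348)<.035)&(p[...,2]<.017)
print('board z',np.median(p[bd][:,2]))
x=p[m];print(len(x),np.median(x[:,2]),cv2.minAreaRect((x[:,:2]*1000).astype(np.float32)))
goal([.453,-.348,.088],173)
E
```

```text
t: 2.65
tcp_pos: [0.4539, -0.3463, 0.3037]
tool_rot: [0.139, 0.99, 0.001, -0.001]
force: [0.5, 0.6, 0.3]
finger_gap: 0.424
gripper_force: 0.0
t: 3.07
tcp_pos: [0.4544, -0.3456, 0.3038]
tool_rot: [0.059, 0.998, 0.0, -0.0]
force: [1.3, 0.4, 1.1]
finger_gap: 0.425
gripper_force: 0.0
board z 0.011533721520346374
1077 0.023667946608449897 ((450.9173583984375, -350.6252746582031), (22.834028244018555, 41.06690216064453), 83.55305480957031)
tcp [ 0.4544 -0.3458  0.3039] yaw 173.24 tilt [-3.e-04  5.e-04 -1.e+00] q [-0.846  0.455  1.57   0.     1.117 -2.299] dp [ 0.0022 -0.0048  0.4318]
rotz units 0.0006658882752192754
```

```bash
python3 -m crank '[{"dp":[0.004,-0.008,0.03],"delta_rot":[0,0,0],"fingers":-0.15},{"dp":[0,0,0.045],"delta_rot":[0,0,0],"fingers":-0.15},{"dp":[0,0,0.045],"delta_rot":[0,0,0],"fingers":-0.15},{"dp":[0,0,0.045],"delta_rot":[0,0,0],"fingers":-0.15},{"dp":[0,0,0.045],"delta_rot":[0,0,0],"fingers":-0.15},{"dp":[0,0,0.045],"delta_rot":[0,0,0],"fingers":-0.15},{"dp":[0,0,0.045],"delta_rot":[0,0,0],"fingers":-0.15},{"dp":[0,0,0.045],"delta_rot":[0,0,0],"fingers":-0.15},{"dp":[0,0,0.045],"delta_rot":[0,0,0],"fingers":-0.15},{"dp":[0,0,0.03],"delta_rot":[0,0,0],"fingers":-0.15},{"dp":[0,0,0.01],"delta_rot":[0,0,0],"fingers":-0.15},{"dp":[0,0,0],"delta_rot":[0,0,0],"fingers":-0.15}]'
python3 -m crank '[{"dp":[0,0,0],"delta_rot":[0,0,0],"fingers":-0.4},{"dp":[0,0,0],"delta_rot":[0,0,0],"fingers":-0.5},{"dp":[0,0,0],"delta_rot":[0,0,0],"fingers":-0.7},{"dp":[0,0,0],"delta_rot":[0,0,0],"fingers":-0.9},{"dp":[0,0,0],"delta_rot":[0,0,0],"fingers":-0.9},{"dp":[0,0,0],"delta_rot":[0,0,0],"fingers":-0.9}]' 25
```

```text
t: 4.12
tcp_pos: [0.4514, -0.3499, 0.0877]
tool_rot: [0.059, 0.998, 0.001, -0.001]
force: [0.0, -0.6, 0.2]
finger_gap: 0.42
gripper_force: 0.0
t: 4.62
tcp_pos: [0.452, -0.3513, 0.0898]
tool_rot: [0.059, 0.998, -0.001, 0.001]
force: [-0.4, 0.4, 3.6]
finger_gap: 0.249
gripper_force: 25.8
```

```bash
python3 -m crank '[{"dp":[0,0,-0.02],"delta_rot":[0,0,0],"fingers":-0.9},{"dp":[0,0,-0.04],"delta_rot":[0,0,0],"fingers":-0.9},{"dp":[0,0,-0.05],"delta_rot":[0,0,0],"fingers":-0.9},{"dp":[0,0,-0.05],"delta_rot":[0,0,0],"fingers":-0.9},{"dp":[0,0,-0.05],"delta_rot":[0,0,0],"fingers":-0.9},{"dp":[0,0,-0.05],"delta_rot":[0,0,0],"fingers":-0.9},{"dp":[0,0,-0.05],"delta_rot":[0,0,0],"fingers":-0.9},{"dp":[0,0,-0.05],"delta_rot":[0,0,0],"fingers":-0.9},{"dp":[0,0,-0.04],"delta_rot":[0,0,0],"fingers":-0.9},{"dp":[0,0,-0.02],"delta_rot":[0,0,0],"fingers":-0.9},{"dp":[0,0,0],"delta_rot":[0,0,0],"fingers":-0.9}]'
python3 -m crank '[{"dp":[0.001,0.04,0],"delta_rot":[0,0,0],"fingers":-0.9},{"dp":[0.001,0.06,0],"delta_rot":[0,0,0],"fingers":-0.9},{"dp":[0.001,0.07,0],"delta_rot":[0,0,0],"fingers":-0.9},{"dp":[0.001,0.07,0],"delta_rot":[0,0,0],"fingers":-0.9},{"dp":[0.001,0.07,0],"delta_rot":[0,0,0],"fingers":-0.9},{"dp":[0.001,0.07,0],"delta_rot":[0,0,0],"fingers":-0.9},{"dp":[0.001,0.07,0],"delta_rot":[0,0,0],"fingers":-0.9},{"dp":[0.001,0.07,0],"delta_rot":[0,0,0],"fingers":-0.9},{"dp":[0.001,0.07,0],"delta_rot":[0,0,0],"fingers":-0.9},{"dp":[0.001,0.07,0],"delta_rot":[0,0,0],"fingers":-0.9},{"dp":[0.001,0.07,0],"delta_rot":[0,0,0],"fingers":-0.9},{"dp":[0.001,0.07,0],"delta_rot":[0,0,0],"fingers":-0.9}]'
python3 -m crank '[{"dp":[0.001,0.07,0],"delta_rot":[0,0,0],"fingers":-0.9},{"dp":[0.001,0.07,0],"delta_rot":[0,0,0],"fingers":-0.9},{"dp":[0.001,0.07,0],"delta_rot":[0,0,0],"fingers":-0.9},{"dp":[0.001,0.07,0],"delta_rot":[0,0,0],"fingers":-0.9},{"dp":[0.001,0.07,0],"delta_rot":[0,0,0],"fingers":-0.9},{"dp":[0.001,0.07,0],"delta_rot":[0,0,0],"fingers":-0.9},{"dp":[0.001,0.06,0],"delta_rot":[0,0,0],"fingers":-0.9},{"dp":[0.001,0.04,0],"delta_rot":[0,0,0],"fingers":-0.9},{"dp":[0,0.02,0],"delta_rot":[0,0,0],"fingers":-0.9},{"dp":[0,0,0],"delta_rot":[0,0,0],"fingers":-0.9},{"dp":[0,0,0],"delta_rot":[0,0,0],"fingers":-0.9}]'
python3 - <<'E'
from h import *
im,d,c=snap('wrist','w3')
goal([.5257,.3542,.19],173)
p=cloud('w3'); m=(abs(p[...,2]-.1135)<.006)&(abs(p[...,0]-.526)<.065)&(abs(p[...,1]-.354)<.065)
x=(p[m][:,:2]*1000).astype(np.float32);h=cv2.convexHull(x);print(len(x),cv2.minEnclosingCircle(x),np.median(p[m][:,2]))
E
```

```text
t: 5.53
tcp_pos: [0.4523, -0.3517, 0.3019]
tool_rot: [0.059, 0.998, -0.002, 0.002]
force: [-0.2, -0.0, -0.4]
finger_gap: 0.253
gripper_force: 25.5
t: 6.53
tcp_pos: [0.4919, 0.0488, 0.2975]
tool_rot: [0.059, 0.998, 0.0, -0.002]
force: [0.2, -0.4, 0.3]
finger_gap: 0.255
gripper_force: 25.5
t: 7.45
tcp_pos: [0.5202, 0.315, 0.2977]
tool_rot: [0.059, 0.998, -0.001, -0.001]
force: [-0.2, -0.5, -1.0]
finger_gap: 0.253
gripper_force: 25.5
tcp [0.5204 0.3144 0.298 ] yaw 173.19 tilt [-0.0021 -0.0016 -1.    ] q [ 3.600e-01  5.120e-01  1.482e+00 -1.000e-03  1.151e+00 -1.092e+00] dp [-0.0014  0.0808  0.2158]
rotz units 0.0005290626413993336
5871 ((523.4105224609375, 353.6934814453125), 52.285888671875) 0.11288585696694853
```

View pics/w3.png

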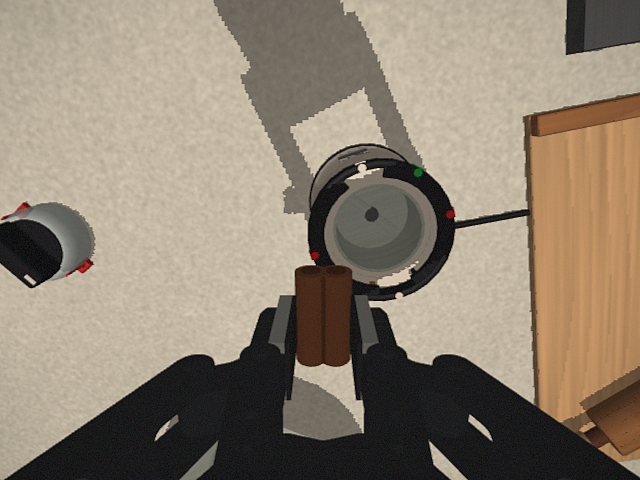

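The stick is held level between the pads. The grinder is at (381,230), with white slot marks at (362,168) and (399,295), red at (450,214) and (315,255), and green at (418,173).

```bash
python3 - <<'E'
from h import *
ang=lambda a,b:np.degrees(np.arctan2(*(a-b)[[1,0]]))
for p,q in(((362,168),(399,295)),((450,214),(315,255))):
    a,b=w('w3',*p,.1135),w('w3',*q,.1135); print((a+b)/2,ang(a,b),np.linalg.norm(a-b))
E
```

```text
[0.5235962  0.35425211 0.1135    ] -168.72414821876635 0.09618606931262749
[0.52360716 0.35414068 0.1135    ] 101.20656004279739 0.09649988630303928
```

```bash
python3 -m crank '[{"dp":[0.001,0.04,0],"delta_rot":[0,0,0],"fingers":-0.9},{"dp":[0,0.04,0],"delta_rot":[0,0,0],"fingers":-0.9},{"dp":[0,0,0.03],"delta_rot":[0,0,0],"fingers":-0.9},{"dp":[0,0,0.04],"delta_rot":[0,0,0],"fingers":-0.9},{"dp":[0,0,0.04],"delta_rot":[0,0,0],"fingers":-0.9},{"dp":[0,0,0.04],"delta_rot":[0,0,0],"fingers":-0.9},{"dp":[0,0,0.04],"delta_rot":[0,0,0],"fingers":-0.9},{"dp":[0,0,0.03],"delta_rot":[0,0,0],"fingers":-0.9},{"dp":[0,0,0.03],"delta_rot":[0,0,0],"fingers":-0.9},{"dp":[0,0,0.006],"delta_rot":[0,0,0],"fingers":-0.9},{"dp":[0,0,0],"delta_rot":[0,0,0],"fingers":-0.9},{"dp":[0,0,0],"delta_rot":[0,0,0],"fingers":-0.9}]'
python3 - <<'E'
from h import *
goal([.5246,.354,.17],173)
E
```

```text
t: 8.5
tcp_pos: [0.5257, 0.3544, 0.1714]
tool_rot: [0.06, 0.998, 0.0, 0.0]
force: [-0.3, -0.2, 0.1]
finger_gap: 0.254
gripper_force: 25.5
tcp [0.5257 0.3544 0.1714] yaw 173.14 tilt [ 3.e-04 -0.e+00 -1.e+00] q [ 0.417  0.703  1.514 -0.     0.924 -1.034] dp [ 0.002  -0.0011  0.0029]
rotz units 0.0003801440306283944
```

```bash
python3 -m crank '[{"dp":[0,0,0],"delta_rot":[0,0,0],"fingers":-0.2},{"dp":[0,0,0],"delta_rot":[0,0,0],"fingers":-0.2},{"dp":[0,0,0],"delta_rot":[0,0,0],"fingers":-0.2},{"dp":[0,0,0],"delta_rot":[0,0,0],"fingers":-0.2},{"dp":[0,0,-0.03],"delta_rot":[0,0,0],"fingers":-0.2},{"dp":[0,0,-0.05],"delta_rot":[0,0,0],"fingers":-0.2},{"dp":[0,0,-0.05],"delta_rot":[0,0,0],"fingers":-0.2},{"dp":[0,0,-0.05],"delta_rot":[0,0,0],"fingers":0},{"dp":[0,0,-0.05],"delta_rot":[0,0,0],"fingers":0},{"dp":[0,-0.06,-0.02],"delta_rot":[0,0,0],"fingers":0},{"dp":[0,-0.06,0],"delta_rot":[0,0,0],"fingers":0},{"dp":[0,0,0],"delta_rot":[0,0,0],"fingers":0}]'
python3 - <<'E'
from h import *
im,d,c=snap('wrist','w4'); 
K=rot(c).T@(np.array([.5246,.354,.1])-c['origin']); u=int(c['cx']-c['fx']*K[0]/K[2]);v=int(c['cy']+c['fy']*K[1]/K[2]);print(u,v)
a=im[max(v-75,0):v+75,max(u-100,0):u+100,::-1]; cv2.imwrite('pics/c4.png',cv2.resize(a,None,fx=3,fy=3))
goal([.526,.043,.3],213.5)
E
```

```text
t: 9.5
tcp_pos: [0.5173, 0.2922, 0.2973]
tool_rot: [0.06, 0.998, -0.001, 0.0]
force: [-1.5, -0.8, -1.0]
finger_gap: 0.503
gripper_force: 0.0
410 230
tcp [0.5176 0.294  0.2968] yaw 173.07 tilt [ 2.e-04 -3.e-04 -1.e+00] q [ 0.329  0.495  1.517 -0.     1.129 -1.121] dp [-0.0771 -0.4962 -0.0062]
rotz units -0.11229604257968183
```

View pics/c4.png

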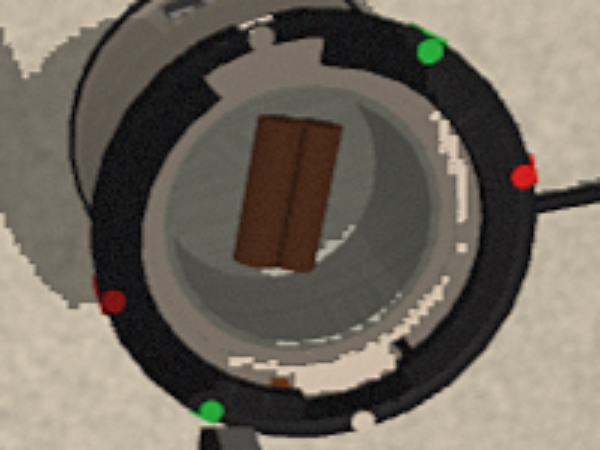

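The short stick lies in the bowl. Next is the lid.

```bash
python3 -m crank '[{"dp":[-0.0065,-0.0414,0],"delta_rot":[0,0,0],"fingers":0},{"dp":[-0.0065,-0.0414,0],"delta_rot":[0,0,0],"fingers":0},{"dp":[-0.0065,-0.0414,0],"delta_rot":[0,0,0],"fingers":0},{"dp":[-0.0065,-0.0414,0],"delta_rot":[0,0,0],"fingers":0},{"dp":[-0.0065,-0.0414,0],"delta_rot":[0,0,0],"fingers":0},{"dp":[-0.0065,-0.0414,0],"delta_rot":[0,0,0],"fingers":0},{"dp":[-0.0065,-0.0414,0],"delta_rot":[0,0,0],"fingers":0},{"dp":[-0.0065,-0.0414,0],"delta_rot":[0,0,0],"fingers":0},{"dp":[-0.0065,-0.0414,0],"delta_rot":[0,0,0],"fingers":0},{"dp":[-0.0065,-0.0414,0],"delta_rot":[0,0,0],"fingers":0},{"dp":[-0.0065,-0.0414,0],"delta_rot":[0,0,0],"fingers":0},{"dp":[-0.0065,-0.0414,0],"delta_rot":[0,0,0],"fingers":0}]'
python3 -m crank '[{"dp":[0,0,0],"delta_rot":[0,0,-0.016],"fingers":0},{"dp":[0,0,0],"delta_rot":[0,0,-0.016],"fingers":0},{"dp":[0,0,0],"delta_rot":[0,0,-0.016],"fingers":0},{"dp":[0,0,0],"delta_rot":[0,0,-0.016],"fingers":0},{"dp":[0,0,0],"delta_rot":[0,0,-0.016],"fingers":0},{"dp":[0,0,0],"delta_rot":[0,0,-0.016],"fingers":0},{"dp":[0,0,0],"delta_rot":[0,0,-0.016],"fingers":0},{"dp":[0,0,0],"delta_rot":[0,0,0],"fingers":0},{"dp":[0,0,0],"delta_rot":[0,0,0],"fingers":0},{"dp":[0,0,0],"delta_rot":[0,0,0],"fingers":0}]'
python3 - <<'E'
from h import *
goal([.526,.0433,.112],213.5)
E
```

```text
t: 10.55
tcp_pos: [0.5278, 0.0442, 0.2958]
tool_rot: [0.059, 0.998, 0.0, 0.0]
force: [0.5, 0.1, -0.5]
finger_gap: 0.498
gripper_force: 0.0
t: 11.38
tcp_pos: [0.5276, 0.0449, 0.2958]
tool_rot: [-0.288, 0.958, 0.0, 0.0]
force: [-0.4, -0.6, -0.6]
finger_gap: 0.498
gripper_force: 0.0
tcp [0.5276 0.0449 0.2958] yaw -146.56 tilt [ 0.e+00  2.e-04 -1.e+00] q [-0.126  0.41   1.68   0.     1.051 -2.281] dp [ 0.0044 -0.0009  0.3677]
rotz units -0.00017754115229580395
```

```bash
python3 -m crank '[{"dp":[0.004,-0.001,0.03],"delta_rot":[0,0,0],"fingers":0},{"dp":[0,0,0.05],"delta_rot":[0,0,0],"fingers":0},{"dp":[0,0,0.05],"delta_rot":[0,0,0],"fingers":0},{"dp":[0,0,0.05],"delta_rot":[0,0,0],"fingers":0},{"dp":[0,0,0.05],"delta_rot":[0,0,0],"fingers":0},{"dp":[0,0,0.04],"delta_rot":[0,0,0],"fingers":0},{"dp":[0,0,0.04],"delta_rot":[0,0,0],"fingers":0},{"dp":[0,0,0.03],"delta_rot":[0,0,0],"fingers":0},{"dp":[0,0,0.02],"delta_rot":[0,0,0],"fingers":0},{"dp":[0,0,0.007],"delta_rot":[0,0,0],"fingers":0},{"dp":[0,0,0],"delta_rot":[0,0,0],"fingers":0},{"dp":[0,0,0],"delta_rot":[0,0,0],"fingers":0}]'
python3 -m crank '[{"dp":[0,0,0],"delta_rot":[0,0,0],"fingers":-0.4},{"dp":[0,0,0],"delta_rot":[0,0,0],"fingers":-0.55},{"dp":[0,0,0],"delta_rot":[0,0,0],"fingers":-0.7},{"dp":[0,0,0],"delta_rot":[0,0,0],"fingers":-0.95},{"dp":[0,0,0],"delta_rot":[0,0,0],"fingers":-0.95},{"dp":[0,0,0],"delta_rot":[0,0,0],"fingers":-0.95},{"dp":[0,0,0],"delta_rot":[0,0,0],"fingers":-0.95}]' 70
python3 - <<'E'
from h import *
goal([.526,.0433,.112],213.5); print(manip.sense()['force'],manip.sense()['ft_torque'])
E
```

```text
t: 12.38
tcp_pos: [0.5265, 0.043, 0.1128]
tool_rot: [-0.288, 0.958, -0.0, 0.0]
force: [0.3, 0.2, 1.2]
finger_gap: 0.502
gripper_force: 0.0
t: 12.97
tcp_pos: [0.5267, 0.0429, 0.1136]
tool_rot: [-0.288, 0.958, -0.0, 0.001]
force: [-0.2, 0.6, 5.9]
finger_gap: 0.195
gripper_force: 70.5
tcp [0.5267 0.0429 0.1136] yaw -146.47 tilt [ 2.3e-03 -2.0e-04 -1.0e+00] q [-0.13   0.704  1.816  0.     0.62  -2.286] dp [0.0007 0.0014 0.0032]
rotz units 7.562066604249493e-05
[-0.16143482  0.58197963  5.91760902] [ 0.11152585  0.05461836 -0.00104965]
```

```bash
python3 -m crank '[{"dp":[0,0,-0.02],"delta_rot":[0,0,0],"fingers":-0.95},{"dp":[0,0,-0.04],"delta_rot":[0,0,0],"fingers":-0.95},{"dp":[0,0,-0.05],"delta_rot":[0,0,0],"fingers":-0.95},{"dp":[0,0,-0.05],"delta_rot":[0,0,0],"fingers":-0.95},{"dp":[0,0,-0.05],"delta_rot":[0,0,0],"fingers":-0.95},{"dp":[0,0,-0.05],"delta_rot":[0,0,0],"fingers":-0.95},{"dp":[0,0,-0.05],"delta_rot":[0,0,0],"fingers":-0.95},{"dp":[0,0,-0.04],"delta_rot":[0,0,0],"fingers":-0.95},{"dp":[0,0,-0.02],"delta_rot":[0,0,0],"fingers":-0.95},{"dp":[0,0,0],"delta_rot":[0,0,0],"fingers":-0.95}]'
python3 -m crank '[{"dp":[-0.0284,0.0433,0],"delta_rot":[0,0,0],"fingers":-0.95},{"dp":[-0.0284,0.0433,0],"delta_rot":[0,0,0],"fingers":-0.95},{"dp":[-0.0284,0.0433,0],"delta_rot":[0,0,0],"fingers":-0.95},{"dp":[-0.0284,0.0433,0],"delta_rot":[0,0,0],"fingers":-0.95},{"dp":[-0.0284,0.0433,0],"delta_rot":[0,0,0],"fingers":-0.95},{"dp":[-0.0284,0.0433,0],"delta_rot":[0,0,0],"fingers":-0.95},{"dp":[-0.0284,0.0433,0],"delta_rot":[0,0,0],"fingers":-0.95},{"dp":[-0.0284,0.0433,0],"delta_rot":[0,0,0],"fingers":-0.95},{"dp":[-0.0284,0.0433,0],"delta_rot":[0,0,0],"fingers":-0.95},{"dp":[-0.0284,0.0433,0],"delta_rot":[0,0,0],"fingers":-0.95},{"dp":[-0.0284,0.0433,0],"delta_rot":[0,0,0],"fingers":-0.95},{"dp":[-0.0284,0.0433,0],"delta_rot":[0,0,0],"fingers":-0.95}]'
python3 -m crank '[{"dp":[0,0,0],"delta_rot":[0,0,0.0155],"fingers":-0.95},{"dp":[0,0,0],"delta_rot":[0,0,0.0155],"fingers":-0.95},{"dp":[0,0,0],"delta_rot":[0,0,0.0155],"fingers":-0.95},{"dp":[0,0,0],"delta_rot":[0,0,0.0155],"fingers":-0.95},{"dp":[0,0,0],"delta_rot":[0,0,0],"fingers":-0.95},{"dp":[0,0,0],"delta_rot":[0,0,0],"fingers":-0.95},{"dp":[0,0,0],"delta_rot":[0,0,0],"fingers":-0.95}]'
python3 - <<'E'
from h import *
goal([.5253,.3536,.24],191.2); print(manip.sense()['force'],manip.sense()['ft_torque'])
E
```

```text
t: 13.8
tcp_pos: [0.5269, 0.0429, 0.3001]
tool_rot: [-0.289, 0.957, -0.001, 0.003]
force: [0.8, 0.0, -1.8]
finger_gap: 0.194
gripper_force: 69.5
t: 14.8
tcp_pos: [0.5235, 0.3545, 0.2951]
tool_rot: [-0.288, 0.957, -0.0, -0.002]
force: [0.5, 0.0, -1.3]
finger_gap: 0.199
gripper_force: 69.5
t: 15.38
tcp_pos: [0.5241, 0.3534, 0.2963]
tool_rot: [-0.099, 0.995, -0.0, -0.001]
force: [-0.3, -0.5, -1.3]
finger_gap: 0.193
gripper_force: 69.5
tcp [0.5241 0.3534 0.2963] yaw -168.68 tilt [-2.e-03 -9.e-04 -1.e+00] q [ 0.417  0.546  1.421 -0.     1.177 -1.352] dp [-0.0026 -0.      0.1125]
rotz units 0.00034587018978918927
[-0.3194865  -0.4783653  -1.30773272] [0.00182939 0.03227394 0.06485514]
```

```bash
python3 -m crank '[{"dp":[-0.002,0,0.02],"delta_rot":[0,0,0],"fingers":-0.95},{"dp":[0,0,0.03],"delta_rot":[0,0,0],"fingers":-0.95},{"dp":[0,0,0.03],"delta_rot":[0,0,0],"fingers":-0.95},{"dp":[0,0,0.03],"delta_rot":[0,0,0],"fingers":-0.95},{"dp":[0,0,0.018],"delta_rot":[0,0,0],"fingers":-0.95},{"dp":[0,0,0],"delta_rot":[0,0,0],"fingers":-0.95},{"dp":[0,0,0],"delta_rot":[0,0,0],"fingers":-0.95}]'
python3 - <<'E'
from h import *
goal([.5253,.3536,.2136],191.2)
im,d,c=snap('side','s2'); cv2.imwrite('pics/c5.png',cv2.resize(im[100:220,130:290,::-1],None,fx=4.5,fy=4.5,interpolation=cv2.INTER_CUBIC))
E
python3 -m crank '[{"dp":[0,0,0.006],"delta_rot":[0,0,0],"fingers":-0.95},{"dp":[0,0,0.006],"delta_rot":[0,0,0],"fingers":-0.95},{"dp":[0,0,0],"delta_rot":[0,0,0],"fingers":-0.95}]'
```

```text
t: 15.97
tcp_pos: [0.5254, 0.3537, 0.2327]
tool_rot: [-0.098, 0.995, -0.0, -0.001]
force: [0.3, -0.2, -0.0]
finger_gap: 0.191
gripper_force: 69.5
tcp [0.5254 0.3537 0.2327] yaw -168.77 tilt [-1.3e-03 -6.0e-04 -1.0e+00] q [ 0.416  0.622  1.475 -0.     1.046 -1.35 ] dp [ 0.0002 -0.0002  0.0381]
rotz units 9.0607656593041e-05
t: 16.27
tcp_pos: [0.5255, 0.3538, 0.2275]
tool_rot: [-0.098, 0.995, 0.0, 0.0]
force: [-0.2, 0.4, -1.3]
finger_gap: 0.196
gripper_force: 69.5
```

View pics/c5.png

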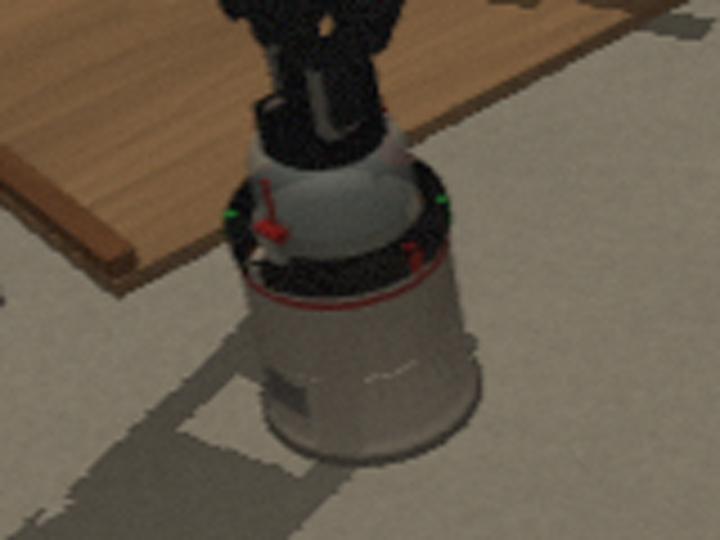

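The lid is just above the collar, with its near lug at (270,230) over the white slot mark at (260,258). I continue lowering.

```bash
python3 -m crank '[{"dp":[0,0,0.006],"delta_rot":[0,0,0],"fingers":-0.95},{"dp":[0,0,0.006],"delta_rot":[0,0,0],"fingers":-0.95},{"dp":[0,0,0],"delta_rot":[0,0,0],"fingers":-0.95}]'
python3 -m crank '[{"dp":[0,0,0.006],"delta_rot":[0,0,0],"fingers":-0.95},{"dp":[0,0,0.004],"delta_rot":[0,0,0],"fingers":-0.95},{"dp":[0,0,0],"delta_rot":[0,0,0],"fingers":-0.95}]'
```

```text
t: 16.52
tcp_pos: [0.5252, 0.3537, 0.2208]
tool_rot: [-0.098, 0.995, -0.0, -0.001]
force: [0.2, -1.1, -0.5]
finger_gap: 0.195
gripper_force: 69.5
t: 16.77
tcp_pos: [0.5253, 0.3537, 0.2158]
tool_rot: [-0.098, 0.995, -0.0, -0.001]
force: [1.0, 0.1, -0.6]
finger_gap: 0.189
gripper_force: 69.5
```

```bash
python3 -m crank '[{"dp":[0,0,0.004],"delta_rot":[0,0,0],"fingers":-0.95},{"dp":[0,0,0],"delta_rot":[0,0,0],"fingers":-0.95}]'
python3 -m crank '[{"dp":[0,0,0.003],"delta_rot":[0,0,0],"fingers":-0.95},{"dp":[0,0,0],"delta_rot":[0,0,0],"fingers":-0.95}]'
```

```text
t: 16.93
tcp_pos: [0.5254, 0.3538, 0.214]
tool_rot: [-0.098, 0.995, -0.0, -0.0]
force: [-0.7, 0.6, -2.3]
finger_gap: 0.196
gripper_force: 69.5
t: 17.1
tcp_pos: [0.5258, 0.354, 0.2137]
tool_rot: [-0.098, 0.995, 0.0, 0.001]
force: [-0.6, 0.6, 2.1]
finger_gap: 0.193
gripper_force: 69.9
```

```bash
python3 -m crank '[{"dp":[0,0,0.002],"delta_rot":[0,0,0],"fingers":-0.95},{"dp":[0,0,0],"delta_rot":[0,0,0],"fingers":-0.95},{"dp":[0,0,0],"delta_rot":[0,0,0.008],"fingers":-0.95},{"dp":[0,0,0],"delta_rot":[0,0,0.01],"fingers":-0.95},{"dp":[0,0,0],"delta_rot":[0,0,0.01],"fingers":-0.95},{"dp":[0,0,0],"delta_rot":[0,0,0.01],"fingers":-0.95},{"dp":[0,0,0],"delta_rot":[0,0,0.01],"fingers":-0.95},{"dp":[0,0,0],"delta_rot":[0,0,0],"fingers":-0.95},{"dp":[0,0,0],"delta_rot":[0,0,0],"fingers":-0.95}]' 90
python3 - <<'E'
from h import *
goal([.5255,.3538,.2136],146.2); print(manip.sense()['force'],manip.sense()['ft_torque'])
E
```

```text
t: 17.85
tcp_pos: [0.5268, 0.3543, 0.2137]
tool_rot: [0.053, 0.999, 0.001, 0.002]
force: [0.6, 0.0, 6.2]
finger_gap: 0.186
gripper_force: 89.0
tcp [0.5268 0.3543 0.2137] yaw 173.94 tilt [ 0.0039  0.0015 -1.    ] q [ 0.416  0.646  1.489 -0.     1.003 -1.048] dp [ 0.0024 -0.0013  0.0002]
rotz units 0.07706207619411032
[0.5990158  0.01187534 6.20930598] [-0.09646198  0.16017027  0.04380843]
```

```bash
python3 -m crank '[{"dp":[0,0,0],"delta_rot":[0,0,0.011],"fingers":-0.95},{"dp":[0,0,0],"delta_rot":[0,0,0.011],"fingers":-0.95},{"dp":[0,0,0],"delta_rot":[0,0,0.011],"fingers":-0.95},{"dp":[0,0,0],"delta_rot":[0,0,0.011],"fingers":-0.95},{"dp":[0,0,0],"delta_rot":[0,0,0.011],"fingers":-0.95},{"dp":[0,0,0],"delta_rot":[0,0,0.011],"fingers":-0.95},{"dp":[0,0,0],"delta_rot":[0,0,0.01],"fingers":-0.95},{"dp":[0,0,0],"delta_rot":[0,0,0],"fingers":-0.95},{"dp":[0,0,0],"delta_rot":[0,0,0],"fingers":-0.95},{"dp":[0,0,0],"delta_rot":[0,0,0],"fingers":-0.95}]'
python3 - <<'E'
from h import *
goal([.5255,.3538,.2136],146.2); print(manip.sense()['force'],manip.sense()['ft_torque'])
im,d,c=snap('side','s3'); a=cv2.resize(im[110:200,160:260,::-1],None,fx=4,fy=4,interpolation=cv2.INTER_CUBIC)
im,d,c=snap('wrist','w5'); b=cv2.resize(im[120:480,120:520,::-1],(400,360))
cv2.imwrite('pics/c6.png',np.hstack([a,b]))
E
```

```text
t: 18.68
tcp_pos: [0.5273, 0.3545, 0.2137]
tool_rot: [0.288, 0.958, 0.002, 0.002]
force: [0.4, -0.1, 5.0]
finger_gap: 0.189
gripper_force: 88.9
tcp [0.5273 0.3545 0.2137] yaw 146.58 tilt [ 0.0053  0.0021 -1.    ] q [ 0.416  0.646  1.488 -0.     1.001 -0.571] dp [ 0.0022 -0.0031  0.0003]
rotz units 0.0010570419405854952
[ 0.43879135 -0.13487117  4.96682778] [ 0.05360832 -0.13953995  0.02170988]
```

View pics/c6.png

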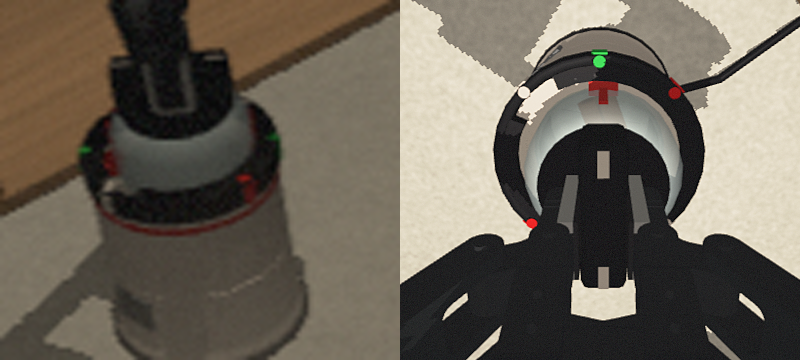

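The lug at (603,92) sits under the ledge, in line with the green mark at (600,62). The lid looks fully home. I check the angle numerically.

```bash
python3 - <<'E'
from h import *
P=lambda x,y,z:w('w5',x-280,y+120,z)
r1,r2,g,wh=[P(*q,.1135) for q in((675,93),(532,223),(599.5,62),(524,93))]
ang=lambda a,b:np.degrees(np.arctan2(*(a-b)[[1,0]]))
c=(r1+r2)/2;print(c,'pulse by red',ang(r1,r2)+45,'green',ang(g,c),'white-45',ang(wh,c)-45)
b1,b2=P(603.5,165,.163),P(603.5,277,.163);print('bar',ang(b1,b2),np.linalg.norm(b1-b2),(b1+b2)/2,'lug',ang(P(603,90,.106),c))
goal([.5255,.3538,.2136],146.2)
E
```

```text
[0.52408945 0.35431989 0.1135    ] pulse by red 146.25780248323792 green 146.41420663252552 white-45 -213.3271859239877
bar 146.62844829092418 0.04656580737471175 [0.52680431 0.35461641 0.163     ] lug 143.6538730968982
tcp [0.5272 0.3545 0.2137] yaw 146.59 tilt [ 0.0053  0.0021 -1.    ] q [ 0.416  0.646  1.488 -0.     1.001 -0.571] dp [ 0.0021 -0.0031  0.0002]
rotz units 0.001070570939511918
```

```bash
python3 -c "
from station import manip
print(manip.sign_off())"
```

```text
the job is handed in; nothing more can be done
None
```

The job is handed in at about 19 s: the short stick is in the bowl and the lid is fully home, still held within about half a degree of the green pulse mark; the long sticks and cutters were not touched.

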